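# Register a sofa foot in the dowelling jig, end then side

### The job

Lift the square sofa foot onto the bed of the dowelling jig and, with it flat on the bed and centred on the sprung plunger, press a short end of its mounting pad against the plunger until it sits squarely on both hard stops, and keep it there a second. Then back it off so the plunger comes right out, turn the foot a quarter turn, and press a long side of the pad home against the same stops in the same way. Finish still gripping the foot and holding it home against the spring; leave everything else on the bench alone.

Things in the scene. Friction and masses are not known exactly. Their poses are not given: they have to be found in the camera images.
- foot_center (a point): The workpiece: brown hardwood sofa foot, standing upright. Mounting pad below 96 long (own x) x 72 wide (own y) x 26 high (mm); centred on it a square stub 38 x 38 x 48 high, sides parallel to the pad, to be gripped from above. Total height 74. This point: on the centre line, 37 above the underside, 11 above the pad top. 0.2 to 0.4 kg.
- jig: Dowel-drilling jig fixed to the bench: aluminium bed, top 12 above the bench (mm), 150 wide, from x = -110 to +80. Origin: bench level, on the centre line. Own +x is the pressing direction, towards plunger, stops and drill. Stop faces at x = +50. Behind them a housing 46 high and the lying drill motor, 53 above the bench, reach back to x = +200. Sides are open.
- stop_face (a point): Middle of the plane of the two hard stops, in the jig's frame at x = +50, y = 0, 26 above the bench; same axes as the jig.
- stops: The two fixed steel stop posts, one each side of the plunger: each 14 wide, centred at y = -18 and +18 of the jig, front faces at jig x = +50, from 12 to 38 above the bench. Its origin and axes are those of the jig.
- plunger (a joint): Sprung plunger: a level steel pin, 14 mm diameter, between the stop posts, centre 26 mm above the bench. Value in m: 0 = fully out, nose 12 mm in front of the stop faces; 0.012 = nose level with them, part on the stops. Spring about 2.5 N at 0 rising to 8.5 N at 0.012; it pushes the part back out if let go.
- bun_foot: Bystander, leave alone (sizes in mm): finished round bun foot, same timber as the workpiece, 68 across, 50 high; origin under its centre.
- tape_roll: Bystander, leave alone (sizes in mm): cardboard-coloured ring, 68 across, 24 high; origin under its centre.
- tack_jar: Bystander, leave alone (sizes in mm): glass jar with steel cap, 56 across, 70 high; origin under its centre.
- mallet: Bystander, leave alone (sizes in mm): wooden-handled rubber hammer lying flat, handle towards the robot.
- driver: Bystander, leave alone (sizes in mm): screwdriver lying flat, handle towards the robot.
- staple_box: Bystander, leave alone (sizes in mm): cardboard box 90 x 60 x 45 high; origin under its centre.
There are look-alikes about, which are no part of the job. What is shaped like the part that bears foot_center but pink is not meant.

How it is judged:
On the way, in this order (a step that is already met when the one before it is completed fails the run):
1. a short end of the pad is pressed home on the stops, square, flat and centred, for half a second (value of joint plunger above 0.0102 m and contact force between foot and stops above 1 N and angle between the x axis of foot_center and the x axis of jig, either way round below 0.06 rad and y of foot_center in the frame of jig between -0.015 and 0.015 m and z of foot_center in the frame of jig below 0.056 m and angle between foot_center's own z axis and vertical below 0.07 rad and x of foot_center in the frame of jig below 0.02 m), for 0.5 s.
2. the foot is backed off, the plunger fully out, and the foot turned so a long side faces the stops (value of joint plunger below 0.004 m and angle between the y axis of foot_center and the x axis of jig, either way round below 0.35 rad and contact force between foot and stops below 0.1 N), for 0.1 s.
At the end, for the whole second after the job is handed in: A long side of the pad is held on the stops: plunger in over 10.2 of 12 mm, over 1 N on the stops, square within 0.06 rad, centred within 15 mm, upright within 0.07 rad, within 7 mm of the bed, fingers gripping the foot with over 2 N, all through the last second (value of joint plunger above 0.0102 m and contact force between foot and stops above 1 N and angle between the y axis of foot_center and the x axis of jig, either way round below 0.06 rad and y of foot_center in the frame of jig between -0.015 and 0.015 m and z of foot_center in the frame of jig below 0.056 m and angle between foot_center's own z axis and vertical below 0.07 rad and x of foot_center in the frame of jig below 0.02 m and contact force between the fingers and foot above 2 N); the arm keeps its last pose, push and grip.
It fails at once if a bystander is moved more than 30 mm (distance of any of bun_foot, tape_roll, tack_jar, mallet, driver, staple_box from where it was at the start of the episode above 0.03 m).
It also fails if it takes over 67 s, if anything falls off the work surface, if the arm or the gripper's body presses on something with over 40 N, if the wrist force passes 120 N, or if a joint passes its speed limit or range.

### The arm

A 6-joint arm with a two-finger parallel gripper is mounted at the origin on the work surface. World frame = base frame: x ahead of the robot, y to its left, z up, the work surface at z = 0. Lengths are in m, angles in rad, forces in N, time in s.
With the tool pointing down it reaches from about 0.25 to 0.725 m from the base axis. Payload 4 kg.
Tool frame: the origin (TCP) lies midway between the tips of the shut fingers; the grasp point (between the pads) lies 19 mm behind it (bot.grasp_offset is the distance from the TCP to the grasp point, in m); z points along the fingers, y is the direction in which the jaws open and shut (so a half turn about z gives the same grasp; the last joint's range is limited). The gripper opens to 85 mm and grips with 20 to 120 N. Pads are 22 mm wide; open, the fingers measure 114 mm over their backs; the gripper's body (76 mm by 85 mm) begins 54 mm behind the grasp point. The pads swing forward as they close: fully open they stand 13 mm farther back than shut.
Start: joints at [-1.218, 0.241, 0.005, 1.335, 0, 1.571], TCP at [0.173, -0.469, 0.231] pointing down, gripper open.
Joint ranges: [-2.72, 2.72], [-1.05, 1.87], [-1.09, 1.28], [-1.99, 2.15], [-1.42, 1.44], [-3.14, 3.14]. Speed limits (rad/s): [2.79, 2.79, 3.14, 3.14, 3.14, 3.14].

### API

Orientations are given as a unit quaternion [x, y, z, w].
In Python, from workcell import sensors, optics, bot gives the robot as it stands.
- The arm moves only by the tool apply_moves, never from a script. Its argument "plan" is one flat list of numbers, 6 for each row, row after row: the shift along the tool's x, y, z in m, then the turn, a rotation vector about the tool's x, y, z in rad. In form: [tx, ty, tz, ax, ay, az, tx, ty, tz, ax, ay, az, ...]. A call has 1 to 12 rows; each row is the pose to reach, as a shift and turn from the pose commanded when the call began, along the tool's axes at that moment; what a row does not reach only later rows make up. A row lasts 1/12 s, in which the tool goes at most 41.7 mm and 7.16 degrees, less where a joint would pass 70% of its speed; a pose out of reach is approached as far as the arm can. A call with a gripper value outside its range is refused whole. "grip" is the finger opening in m, from 0 to 0.0854, set as the call begins (left out, the last holds). The fingers move at their own pace and stop on an object; the grip force is fixed at half the most. Time passes only in rows, so rows that repeat a pose let the fingers close. It gives the time, the measured TCP pose, the force and the opening at its end, in the units of the state.
- sensors.get_obs(): the state, without advancing time (a new reading comes with each control period).
- optics.camera(name): name is "scene" or "top" or "wrist"; returns a dict with "pixels" (384x512x3 uint8, red, green, blue), "fx", "fy", "cx", "cy" (pixels), "pose" (4x4, takes a point from camera to world coordinates); the wrist camera has in their place "tool_from_camera" (4x4, takes a point from camera to tool coordinates, whose origin is the TCP and whose axes are the flange's). Camera axes: x right, y up, looking along -z (the intrinsics and any distortion apply to the point x, -y, -z); pixel columns grow to the right and rows downward; lengths in m; the calibration is good to about 2 mm. The wrist camera is an equidistant fisheye: a pixel r from the principal point sees the ray r / f radians off the axis. A picture is of the moment at which its call begins: read the wrist's pose just before it. There is no depth.
- bot.job_done(): hands the job in, once; it reports no verdict.
The state is a dict: "clock": time; "joint_pos": joint angles; "joint_vel": joint speeds; "tau": joint torques, N m; "eef_pos": TCP position; "tool_rot": TCP orientation; "ft_force": force on the tool from outside, world axes, zero at the start; "ft_torque": the same for the moment, N m; "grip_width": finger opening in m.
Only numpy, scipy, OpenCV 4.12 (cv2) and the standard library are available. Lean on these libraries where they do the work, as an engineer would, in place of code of your own. Each camera call takes 0.05 s, during which the arm holds its last target.

## Working session

There is one attempt and no reset: what is moved stays moved. The work goes in short steps, Python scripts to look and compute and a tool call to move; the robot and the scene stay as the last step left them, time stands still between calls to the robot, and variables do not carry over. Pictures are saved under pics/ and viewed, and the job is handed in when it is done.

Besides the shell and the picture viewer there is one more tool, called after "Request:" as name(argument=value, ...), one argument or row to a line, values as JSON. apply_moves: Moves the arm, as the interface text tells. Its arguments: {"type":"object","properties":{"plan":{"type":"array","items":{"type":"number"}},"grip":{"type":"number"}},"required":["plan"]}

```bash
ls; mkdir -p pics; cat > h.py <<'E'
import numpy as np, cv2
from workcell import sensors, optics, bot
from scipy.spatial.transform import Rotation as R
def save(n,c): cv2.imwrite('pics/%s.png'%n,c['pixels'][:,:,::-1])
def ray(c,u,v):
    d=np.array([(u-c['cx'])/c['fx'],-(v-c['cy'])/c['fy'],-1]);P=np.array(c['pose']);return P[:3,3],P[:3,:3]@d
def at(c,u,v,z):
    o,d=ray(c,u,v);return o+d*(z-o[2])/d[2]
E
python3 - <<'E'
from h import *
import pickle
o=sensors.get_obs();print(o)
for n in('scene','top','wrist'):
    c=optics.camera(n);save(n+'0',c);pickle.dump(c,open('pics/%s0.pkl'%n,'wb'));print(n,{k:v for k,v in c.items() if k!='pixels'})
E
```

```text
pics
{'clock': 0.0, 'joint_pos': array([-1.21802218e+00,  2.41416974e-01,  3.71610291e-03,  1.33519958e+00,
        3.28693205e-05,  1.57082806e+00]), 'joint_vel': array([-4.89763148e-04,  1.49033363e-03,  7.64732869e-05,  1.50898046e-03,
        1.30560865e-03, -2.45323696e-04]), 'tau': array([-5.42517209e-04, -3.72317648e+01,  2.52407598e+01,  1.68121001e-02,
       -8.47307274e-05, -4.66032631e-06]), 'eef_pos': array([ 0.17254074, -0.46860837,  0.23040787]), 'tool_rot': array([ 9.84486334e-01,  1.75458120e-01, -1.68446501e-04, -1.03862114e-03]), 'ft_force': array([-0.59622496,  0.11704216,  0.43698518]), 'ft_torque': array([ 0.02565344,  0.00224939, -0.03902574]), 'grip_width': 0.08569925634767993}
scene {'fx': 382.7275007002203, 'fy': 382.7275007002203, 'cx': 255.85964173295565, 'cy': 191.87383206552423, 'pose': array([[ 0.85714503, -0.34035649,  0.38660038,  1.02196445],
       [ 0.51506296,  0.57153945, -0.63879011, -0.79216327],
       [-0.00354101,  0.74665931,  0.66519722,  0.87120118],
       [ 0.        ,  0.        ,  0.        ,  1.        ]])}
top {'fx': 405.70988169676826, 'fy': 405.70988169676826, 'cx': 259.95113715533694, 'cy': 185.71460318465483, 'pose': array([[-0.0271918 ,  0.99332658, -0.11208439,  0.4302953 ],
       [-0.99928653, -0.02995109, -0.02300778, -0.00487528],
       [-0.02621129,  0.1113788 ,  0.9934323 ,  1.139153  ],
       [ 0.        ,  0.        ,  0.        ,  1.        ]])}
wrist {'fx': 297.3186396354542, 'fy': 297.3186396354542, 'cx': 259.36077182490743, 'cy': 197.63967990000867, 'tool_from_camera': array([[-2.13921687e-04,  9.48246064e-01,  3.17536386e-01,
         8.08672808e-02],
       [ 9.99999968e-01,  1.60741388e-04,  1.93676361e-04,
        -7.19832196e-04],
       [ 1.32611607e-04,  3.17536417e-01, -9.48246068e-01,
        -1.42983515e-01],
       [ 0.00000000e+00,  0.00000000e+00,  0.00000000e+00,
         1.00000000e+00]])}
```

View pics/top0.png

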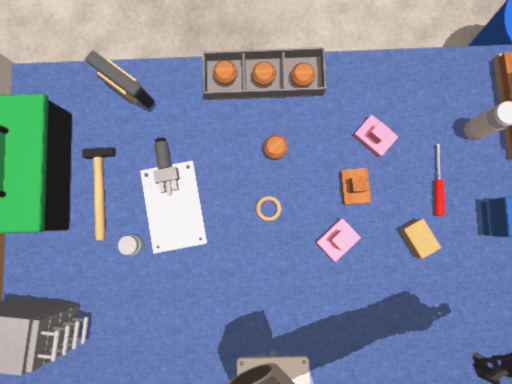

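View pics/scene0.png

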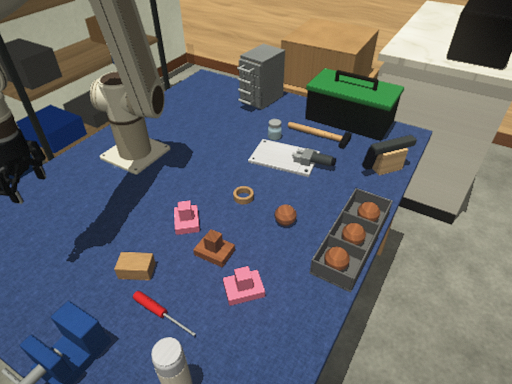

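View pics/wrist0.png

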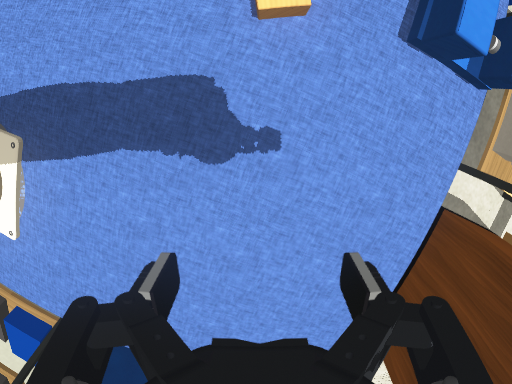

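The top view shows the brown foot near (356,186), the jig at (174,205) with the stops and drill at its far end (165,180), and pink decoys at (376,135) and (339,240). I'll enlarge these areas.

```bash
python3 - <<'E'
from h import *
im=cv2.imread('pics/top0.png')
a=im[130:260,120:220];cv2.imwrite('pics/ja.png',cv2.resize(a,None,fx=4.6,fy=4.6,interpolation=2))
a=im[160:212,330:382];cv2.imwrite('pics/fa.png',cv2.resize(a,None,fx=11,fy=11,interpolation=2))
im=cv2.imread('pics/scene0.png')
a=im[220:275,180:245];cv2.imwrite('pics/fs.png',cv2.resize(a,None,fx=10,fy=10,interpolation=2))
E
```

```text
(no output)
```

View pics/ja.png

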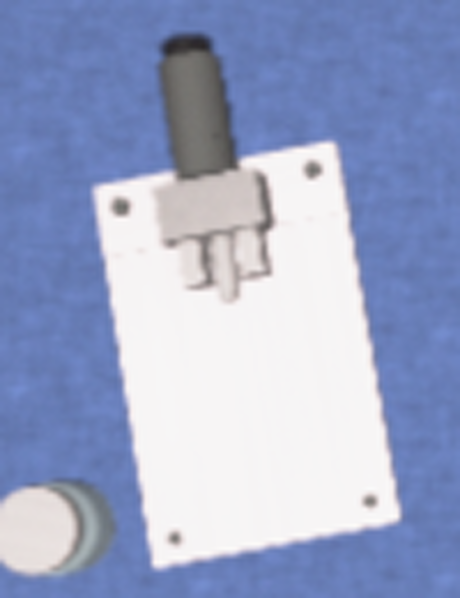

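View pics/fa.png

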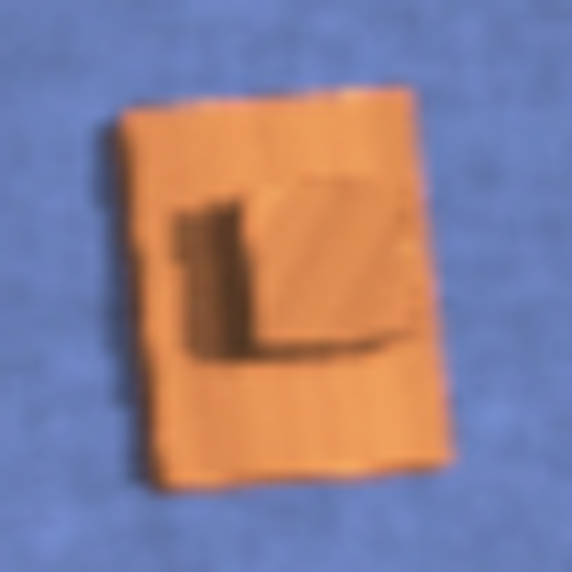

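View pics/fs.png

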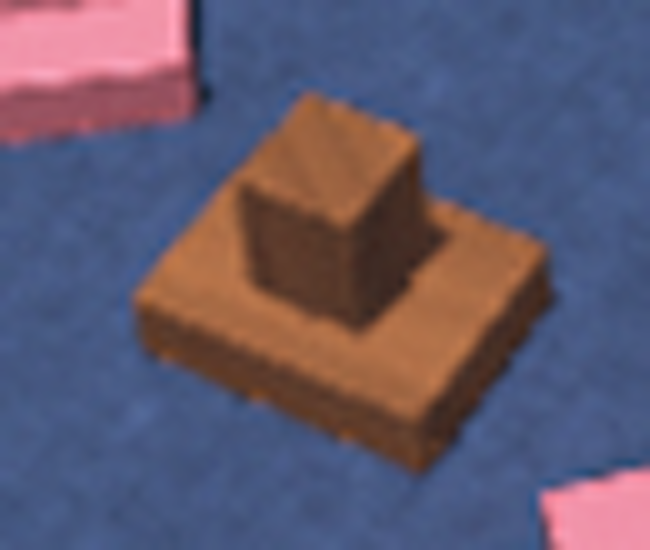

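```bash
python3 - <<'E'
from h import *
import pickle
c=pickle.load(open('pics/top0.pkl','rb'));s=pickle.load(open('pics/scene0.pkl','rb'))
def go(c,pts,k,ox,oy,z):
    return np.array([at(c,(x+.5)/k-.5+ox,(y+.5)/k-.5+oy,z)[:2] for x,y in pts])
def rep(n,Q):
    e=[Q[(i+1)%4]-Q[i] for i in range(4)]
    print(n,Q.mean(0).round(4),[round(float(np.linalg.norm(v)),4) for v in e],[round(float(np.degrees(np.arctan2(v[1],v[0]))),1) for v in e])
rep('pad',go(c,[(122,115),(412,90),(455,463),(165,490)],11,330,160,.026))
rep('stub',go(c,[(248,197),(408,182),(422,332),(258,347)],11,330,160,.074))
rep('bed',go(c,[(95,185),(335,140),(400,520),(152,568)],4.6,120,130,.012))
print('stopfaces',go(c,[(188,290),(210,285),(246,279),(270,275)],4.6,120,130,.038))
print('plungernose',go(c,[(230,300)],4.6,120,130,.033))
rep('pad s',go(s,[(135,300),(240,178),(548,250),(425,420)],10,180,220,.026))
rep('stub s',go(s,[(240,185),(312,93),(418,142),(352,222)],10,180,220,.074))
for n,u,v in[('mallet',100,195),('jar',129,245),('tape',268,208),('bun',276,147),('pinkA',376,135),('pinkB',339,240)]:print(n,at(c,u,v,.03).round(3))
E
```

```text
pad [ 0.5478 -0.242 ] [0.0727, 0.094, 0.0721, 0.0946] [-86.8, -176.8, 93.7, 3.6]
stub [ 0.5482 -0.2429] [0.0383, 0.0361, 0.0391, 0.0361] [-86.3, -178.0, 93.6, 0.8]
bed [0.508  0.2662] [0.1504, 0.2356, 0.1519, 0.2366] [-81.1, -170.9, 99.3, 8.7]
stopfaces [[0.54361147 0.29413024]
 [0.54621663 0.28092097]
 [0.54917079 0.2593106 ]
 [0.55113974 0.24490727]]
plungernose [[0.53735946 0.27018239]]
pad s [ 0.5502 -0.2492] [0.0523, 0.0956, 0.0685, 0.0954] [92.3, 14.1, -86.2, -175.7]
stub s [ 0.5493 -0.2443] [0.0383, 0.0364, 0.0334, 0.0347] [94.9, 0.2, -87.8, -171.9]
mallet [0.543 0.465 0.03 ]
jar [0.403 0.383 0.03 ]
tape [0.493 0.    0.03 ]
bun [ 0.662 -0.027  0.03 ]
pinkA [ 0.687 -0.304  0.03 ]
pinkB [ 0.402 -0.188  0.03 ]
```

```bash
cat >> h.py <<'E'
def plan(x,y,z,yawdeg,tiltdown=True):
    o=sensors.get_obs();r=R.from_quat(o['tool_rot']);p=o['eef_pos']
    t=np.radians(yawdeg);T=R.from_matrix(np.array([[np.cos(t),np.sin(t),0],[np.sin(t),-np.cos(t),0],[0,0,-1]]).astype(float))
    d=r.inv().apply(np.array([x,y,z])-p);w=(r.inv()*T).as_rotvec()
    m=r.as_matrix()
    print('t',round(o['clock'],2),'pos',p.round(4),'yaw',np.degrees(np.arctan2(m[1,0],m[0,0])).round(2),'zaxis',m[:,2].round(4),'F',o['ft_force'].round(2),'g',round(o['grip_width'],4))
    print('shift',d.round(4),'turn',w.round(4))
E
python3 -c "
from h import *
plan(.548,-.2425,.20,183.3)"
```

```text
t 0.15 pos [ 0.1726 -0.4688  0.2306] yaw 20.21 zaxis [-5.0e-04  1.5e-03 -1.0e+00] F [ 0.04 -0.54 -0.2 ] g 0.0852
shift [ 0.4304 -0.0826  0.0308] turn [-3.0000e-04 -2.3000e-03 -2.8464e+00]
```

Request:
apply_moves(
  plan=[0.43,-0.083,0.03,0,0,-2.846,0.43,-0.083,0.03,0,0,-2.846,0.43,-0.083,0.03,0,0,-2.846,0.43,-0.083,0.03,0,0,-2.846,0.43,-0.083,0.03,0,0,-2.846,0.43,-0.083,0.03,0,0,-2.846,0.43,-0.083,0.03,0,0,-2.846,0.43,-0.083,0.03,0,0,-2.846,0.43,-0.083,0.03,0,0,-2.846,0.43,-0.083,0.03,0,0,-2.846,0.43,-0.083,0.03,0,0,-2.846,0.43,-0.083,0.03,0,0,-2.846],
  grip=0.085,
)

```text
clock: 1.15
eef_pos: [0.5513, -0.2391, 0.1996]
tool_rot: [0.596, 0.803, 0.001, -0.001]
ft_force: [-0.2, -0.5, -0.1]
grip_width: 0.0848
```

```bash
python3 -c "
from h import *
plan(.548,-.2425,.17,183.3)"
```

```text
t 1.15 pos [ 0.5513 -0.2391  0.1996] yaw 106.86 zaxis [-0.      0.0017 -1.    ] F [-0.22 -0.53 -0.1 ] g 0.0848
shift [-0.0024 -0.0041  0.0296] turn [ 1.500e-03 -1.000e-03 -1.334e+00]
```

Request:
apply_moves(
  plan=[-0.002,-0.004,0.03,0.0015,-0.001,-1.334,-0.002,-0.004,0.03,0.0015,-0.001,-1.334,-0.002,-0.004,0.03,0.0015,-0.001,-1.334,-0.002,-0.004,0.03,0.0015,-0.001,-1.334,-0.002,-0.004,0.03,0.0015,-0.001,-1.334,-0.002,-0.004,0.03,0.0015,-0.001,-1.334,-0.002,-0.004,0.03,0.0015,-0.001,-1.334,-0.002,-0.004,0.03,0.0015,-0.001,-1.334,-0.002,-0.004,0.03,0.0015,-0.001,-1.334,-0.002,-0.004,0.03,0.0015,-0.001,-1.334,-0.002,-0.004,0.03,0.0015,-0.001,-1.334,-0.002,-0.004,0.03,0.0015,-0.001,-1.334],
)

```text
clock: 2.15
eef_pos: [0.5441, -0.2456, 0.1708]
tool_rot: [-0.023, 1.0, -0.001, -0.001]
ft_force: [-0.1, -0.6, -0.2]
grip_width: 0.0848
```

```bash
cat >> h.py <<'E'
def wray(c,o,u,v):
    x=u-c['cx'];y=v-c['cy'];r=np.hypot(x,y);th=r/c['fx']
    d=np.array([np.sin(th)*x/r,-np.sin(th)*y/r,-np.cos(th)])
    M=np.array(c['tool_from_camera']);q=R.from_quat(o['tool_rot'])
    return o['eef_pos']+q.apply(M[:3,3]),q.apply(M[:3,:3]@d)
def wat(c,o,u,v,z):
    a,d=wray(c,o,u,v);return a+d*(z-a[2])/d[2]
E
python3 - <<'E'
from h import *
import pickle
plan(.548,-.2425,.033,183.3)
o=sensors.get_obs();c=optics.camera('wrist');pickle.dump((c,o),open('pics/w1.pkl','wb'));save('w1',c)
E
```

```text
t 2.15 pos [ 0.5441 -0.2456  0.1708] yaw -177.34 zaxis [-0.001  -0.0012 -1.    ] F [-0.12 -0.57 -0.22] g 0.0848
shift [-0.0042  0.0031  0.1378] turn [-0.0012 -0.0011 -0.0111]
```

View pics/w1.png

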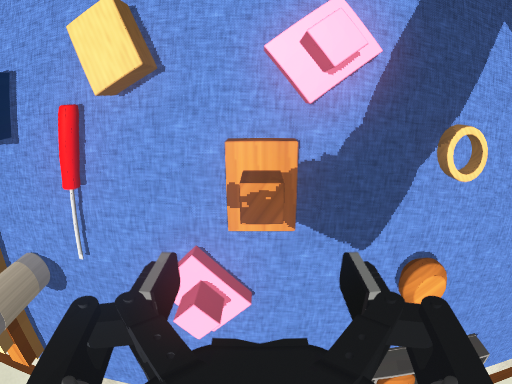

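The wrist view shows the brown foot's pad, with corners near (226,140), (298,139), (296,230) and (229,231). The stub lies between the fingers' lines, and the pink decoys are clear of them.

```bash
python3 - <<'E'
from h import *
import pickle
c,o=pickle.load(open('pics/w1.pkl','rb'))
Q=np.array([wat(c,o,u,v,.026)[:2] for u,v in[(226,142),(298,140),(296,230),(229,231)]])
print(Q.round(4),Q.mean(0))
for i in range(4):
    v=Q[(i+1)%4]-Q[i];print(np.linalg.norm(v).round(4),np.degrees(np.arctan2(v[1],v[0])).round(1))
S=np.array([wat(c,o,u,v,.074)[:2] for u,v in[(241,172),(284,171),(284,223),(240,224)]]);print(S.mean(0),S.round(4))
im=c['pixels'][120:250,205:320,::-1];cv2.imwrite('pics/w1c.png',cv2.resize(im,None,fx=4.6,fy=4.6,interpolation=2))
E
```

```text
[[ 0.5019 -0.2799]
 [ 0.4966 -0.2098]
 [ 0.5921 -0.2039]
 [ 0.5966 -0.2754]] [ 0.54679357 -0.24225151]
0.0702 94.3
0.0957 3.5
0.0716 -86.4
0.0948 -177.3
[ 0.54200331 -0.24292111] [[ 0.5199 -0.2617]
 [ 0.5173 -0.2261]
 [ 0.564  -0.2227]
 [ 0.5668 -0.2613]]
```

View pics/w1c.png

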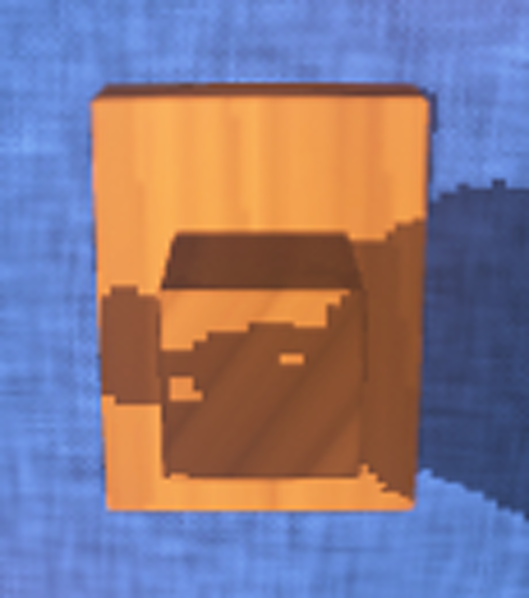

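Request:
apply_moves(
  plan=[-0.003,0.003,0.02,0,0,-0.0125,-0.003,0.003,0.04,0,0,-0.0125,-0.003,0.003,0.06,0,0,-0.0125,-0.003,0.003,0.08,0,0,-0.0125,-0.003,0.003,0.1,0,0,-0.0125,-0.003,0.003,0.115,0,0,-0.0125,-0.003,0.003,0.128,0,0,-0.0125,-0.003,0.003,0.135,0,0,-0.0125,-0.003,0.003,0.137,0,0,-0.0125,-0.003,0.003,0.137,0,0,-0.0125],
)

```text
clock: 3.03
eef_pos: [0.5469, -0.2427, 0.0338]
tool_rot: [-0.028, 1.0, -0.001, -0.001]
ft_force: [0.6, -1.3, -0.1]
grip_width: 0.0851
```

```bash
python3 - <<'E'
from h import *
import pickle
plan(.547,-.2425,.033,183.4)
o=sensors.get_obs();c=optics.camera('wrist');pickle.dump((c,o),open('pics/w2.pkl','wb'));save('w2',c)
E
```

```text
t 3.03 pos [ 0.5469 -0.2427  0.0338] yaw -176.75 zaxis [-0.0011 -0.0012 -1.    ] F [ 0.55 -1.26 -0.08] g 0.0851
shift [-0.0002  0.0002  0.0008] turn [-0.0011 -0.0012 -0.0026]
```

View pics/w2.png

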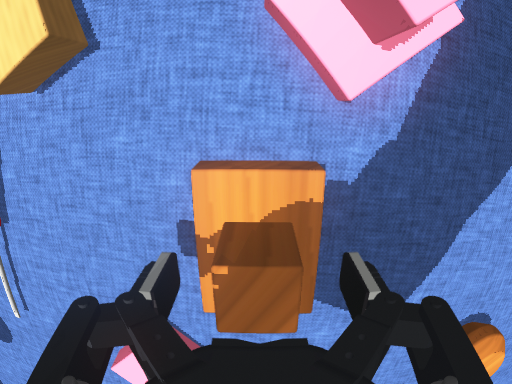

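The wrist view shows the stub (214–302, rows 265–330) centred between the open fingers, so I'll close.

Request:
apply_moves(
  plan=[0,0,0,0,0,0,0,0,0,0,0,0,0,0,0,0,0,0,0,0,0,0,0,0,0,0,0,0,0,0,0,0,0,0,0,0,0,0,0,0,0,0,0,0,0,0,0,0],
  grip=0.02,
)

```text
clock: 3.75
eef_pos: [0.5477, -0.2432, 0.0351]
tool_rot: [-0.029, 1.0, -0.001, 0.001]
ft_force: [0.4, -0.9, 6.0]
grip_width: 0.0372
```

```bash
python3 - <<'E'
from h import *
plan(.547,-.2425,.15,183.4)
E
```

```text
t 3.75 pos [ 0.5477 -0.2432  0.0351] yaw -176.7 zaxis [ 0.0014 -0.0022 -1.    ] F [ 0.37 -0.89  6.04] g 0.0372
shift [ 0.0005  0.0004 -0.1149] turn [-0.0023  0.0012 -0.0018]
```

Request:
apply_moves(
  plan=[0,0,-0.015,0,0,0,0,0,-0.035,0,0,0,0,0,-0.06,0,0,0,0,0,-0.085,0,0,0,0,0,-0.105,0,0,0,0,0,-0.115,0,0,0,0,0,-0.115,0,0,0],
)

```text
clock: 4.33
eef_pos: [0.5484, -0.2432, 0.1513]
tool_rot: [-0.029, 1.0, -0.002, 0.002]
ft_force: [0.1, -0.4, -2.2]
grip_width: 0.037
```

```bash
python3 - <<'E'
from h import *
plan(.4662,.2586,.15,188.9)
E
```

```text
t 4.33 pos [ 0.5484 -0.2432  0.1513] yaw -176.69 zaxis [ 0.0035 -0.0032 -1.    ] F [ 0.11 -0.42 -2.23] g 0.037
shift [ 0.0531  0.5057 -0.0006] turn [-0.0036  0.0031 -0.0976]
```

Request:
apply_moves(
  plan=[0.002,0.015,0,0,0,0,0.005,0.045,0,0,0,-0.01,0.009,0.085,0,0,0,-0.02,0.013,0.125,0,0,0,-0.03,0.017,0.165,0,0,0,-0.04,0.021,0.205,0,0,0,-0.05,0.026,0.245,0,0,0,-0.06,0.03,0.285,0,0,0,-0.07,0.034,0.325,0,0,0,-0.08,0.038,0.365,0,0,0,-0.09,0.042,0.4,0,0,0,-0.095,0.046,0.43,0,0,0,-0.0976],
)

```text
clock: 5.33
eef_pos: [0.4744, 0.1859, 0.1464]
tool_rot: [-0.078, 0.997, -0.001, -0.002]
ft_force: [0.3, 0.9, -1.8]
grip_width: 0.0371
```

```bash
python3 - <<'E'
from h import *
plan(.4662,.2586,.12,188.9)
E
```

```text
t 5.33 pos [0.4744 0.1859 0.1464] yaw -171.0 zaxis [-0.0036 -0.0026 -1.    ] F [ 0.35  0.89 -1.8 ] g 0.0371
shift [-0.0034  0.0731  0.0262] turn [-0.002  -0.0039  0.0017]
```

Request:
apply_moves(
  plan=[-0.001,0.025,0.005,0,-0.002,0,-0.002,0.05,0.01,0,-0.003,0,-0.003,0.067,0.018,0,-0.003,0,-0.003,0.073,0.026,0,-0.003,0,-0.003,0.073,0.026,0,-0.003,0,-0.003,0.073,0.026,0,-0.003,0],
)

```text
clock: 5.83
eef_pos: [0.4667, 0.2553, 0.1205]
tool_rot: [-0.078, 0.997, -0.002, -0.001]
ft_force: [-0.2, -0.8, -1.8]
grip_width: 0.0375
```

```bash
python3 - <<'E'
from h import *
plan(.4662,.2586,.049,188.9)
import pickle
c=optics.camera('top');save('top1',c);s=optics.camera('scene');save('scene1',s)
a=c['pixels'][130:260,110:230,::-1];cv2.imwrite('pics/t1c.png',cv2.resize(a,None,fx=4.6,fy=4.6,interpolation=2))
a=s['pixels'][70:200,210:370,::-1];cv2.imwrite('pics/s1c.png',cv2.resize(a,None,fx=4.6,fy=4.6,interpolation=2))
E
```

```text
t 5.83 pos [0.4667 0.2553 0.1205] yaw -171.08 zaxis [-9.0e-04 -4.1e-03 -1.0e+00] F [-0.18 -0.77 -1.82] g 0.0375
shift [-0.0001  0.0036  0.0714] turn [-0.0039 -0.0015  0.0003]
```

View pics/t1c.png

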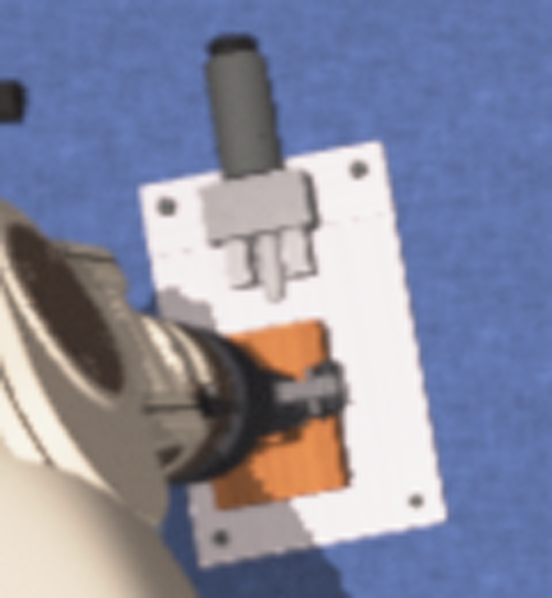

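View pics/s1c.png

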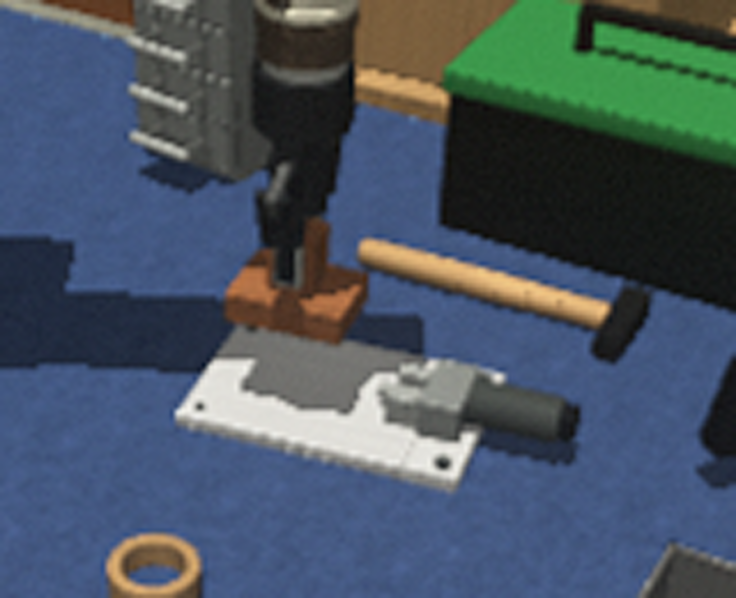

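Both views show the foot held level over the bed, in line behind the plunger with its long axis along the jig. Next I'll lower it.

Request:
apply_moves(
  plan=[0,0.0035,0.01,-0.004,-0.0015,0,0,0.0035,0.025,-0.004,-0.0015,0,0,0.0035,0.04,-0.004,-0.0015,0,0,0.0035,0.053,-0.004,-0.0015,0,0,0.0035,0.062,-0.004,-0.0015,0,0,0.0035,0.067,-0.004,-0.0015,0,0,0.0035,0.07,-0.004,-0.0015,0,0,0.0035,0.072,-0.004,-0.0015,0,0,0.0035,0.0725,-0.004,-0.0015,0,0,0.0035,0.073,-0.004,-0.0015,0],
)

```text
clock: 6.77
eef_pos: [0.4683, 0.2601, 0.0501]
tool_rot: [-0.078, 0.997, 0.002, 0.003]
ft_force: [-0.4, -0.1, -2.5]
grip_width: 0.0374
```

```bash
python3 - <<'E'
from h import *
plan(.4662,.2586,.047,188.9)
E
```

```text
t 6.77 pos [0.4683 0.2601 0.0501] yaw -171.11 zaxis [ 0.0049  0.0036 -1.    ] F [-0.38 -0.08 -2.48] g 0.0374
shift [ 0.0023 -0.0011  0.0031] turn [ 0.0028  0.0054 -0.0001]
```

Request:
apply_moves(
  plan=[0,0,0.0015,0.001,0.002,0,0,0,0.0025,0.002,0.004,0,0,0,0.003,0.002,0.004,0,0,0,0.003,0.002,0.004,0],
)

```text
clock: 7.1
eef_pos: [0.4681, 0.2601, 0.0471]
tool_rot: [-0.078, 0.997, 0.0, 0.001]
ft_force: [-0.9, -0.7, 1.8]
grip_width: 0.0375
```

```bash
python3 - <<'E'
from h import *
plan(.4662,.2586,.047,188.9)
c=optics.camera('top');save('top2',c);s=optics.camera('scene');save('scene2',s)
a=c['pixels'][130:260,110:230,::-1];cv2.imwrite('pics/t2c.png',cv2.resize(a,None,fx=4.6,fy=4.6,interpolation=2))
a=s['pixels'][100:190,240:340,::-1];cv2.imwrite('pics/s2c.png',cv2.resize(a,None,fx=6.5,fy=6.5,interpolation=2))
E
```

```text
t 7.1 pos [0.4681 0.2601 0.0471] yaw -171.09 zaxis [ 1.e-03  8.e-04 -1.e+00] F [-0.87 -0.66  1.82] g 0.0375
shift [ 0.0021 -0.0012  0.0001] turn [0.0006 0.0011 0.0001]
```

View pics/t2c.png

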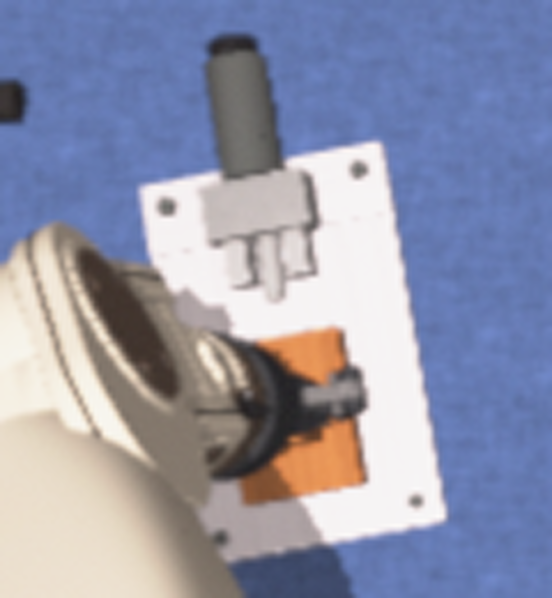

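View pics/s2c.png

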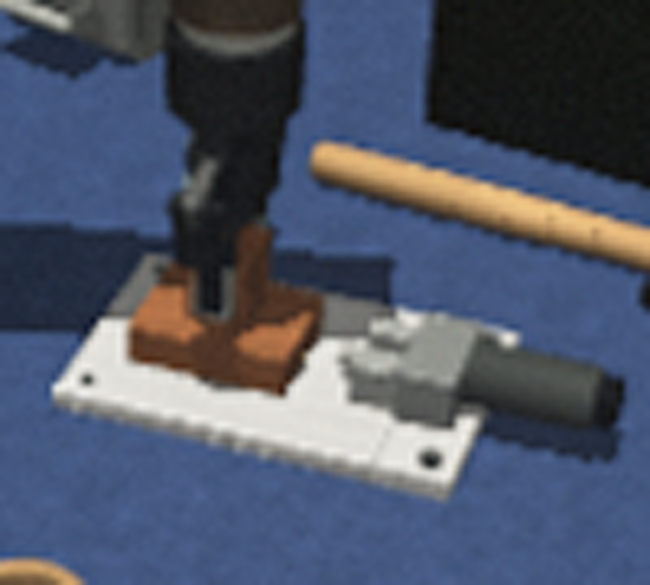

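```bash
python3 - <<'E'
from h import *
import pickle
c=pickle.load(open('pics/top0.pkl','rb'))
f=lambda x,y,z:at(c,(x+.5)/4.6-.5+110,(y+.5)/4.6-.5+130,z)[:2]
A,B,C=f(342,328,.038),f(365,484,.038),f(243,503,.038)
ctr=(A+C)/2;print(A,B,C,ctr,np.linalg.norm(A-B),np.linalg.norm(B-C),np.degrees(np.arctan2(*(A-B)[::-1])))
t=np.radians(8.9);ax=np.array([np.cos(t),np.sin(t)]);ay=np.array([-ax[1],ax[0]])
for S in([.5482,.2714],[.5477,.2698]):
    S=np.array(S)
    for q in (ctr,sensors.get_obs()['eef_pos'][:2]):print(((q-S)@ax+.05).round(4),((q-S)@ay).round(4))
print(f(277,298,.033),((f(277,298,.033)-S)@ay))
E
```

```text
[0.51899853 0.22952037] [0.42655978 0.21648857] [0.41739524 0.28875859] [0.46819689 0.25913948] 0.09335282912715454 0.07284877611679708 8.024538922894518
-0.0309 0.0003
-0.0309 0.0012
-0.0302 0.0018
-0.0301 0.0027
[0.53854399 0.26957751] 0.0011967219944599616
```

Request:
apply_moves(
  plan=[-0.003,0,0,0,0,0,-0.006,0,0,0,0,0,-0.009,0,0,0,0,0,-0.012,0,0,0,0,0,-0.015,0,0,0,0,0,-0.018,0,0,0,0,0,-0.021,0,0,0,0,0,-0.0235,0,0,0,0,0,-0.026,0,0,0,0,0,-0.028,0,0,0,0,0,-0.029,0,0,0,0,0],
)

```text
clock: 8.12
eef_pos: [0.4939, 0.2642, 0.0473]
tool_rot: [-0.078, 0.997, 0.0, -0.002]
ft_force: [-11.1, -1.7, 14.0]
grip_width: 0.037
```

```bash
python3 - <<'E'
from h import *
plan(.5008,.264,.047,188.9)
E
```

```text
t 8.12 pos [0.4939 0.2642 0.0473] yaw -171.06 zaxis [-4.8e-03  3.0e-04 -1.0e+00] F [-11.07  -1.74  14.04] g 0.037
shift [-0.0067 -0.0013  0.0002] turn [ 0.001  -0.0047  0.0007]
```

Request:
apply_moves(
  plan=[-0.0025,0,-0.0005,0,0,0,-0.0045,0,-0.001,0,0,0,-0.006,0,-0.001,0,0,0,-0.0075,0,-0.001,0,0,0,-0.0075,0,-0.001,0,0,0,-0.0075,0,-0.001,0,0,0],
)

```text
clock: 8.62
eef_pos: [0.4997, 0.265, 0.0475]
tool_rot: [-0.078, 0.997, 0.0, -0.004]
ft_force: [-13.0, -2.3, 11.4]
grip_width: 0.0376
```

```bash
python3 - <<'E'
from h import *
plan(.5008,.264,.047,188.9)
E
```

```text
t 8.62 pos [0.4997 0.265  0.0475] yaw -171.03 zaxis [-8.e-03 -5.e-04 -1.e+00] F [-13.02  -2.26  11.43] g 0.0376
shift [-0.001  -0.0012  0.0004] turn [ 0.0008 -0.008   0.0011]
```

Request:
apply_moves(
  plan=[-0.001,0,0,0,-0.004,0,-0.002,0,0,0,-0.006,0,-0.003,0,0,0,-0.006,0,-0.003,0,0,0,-0.006,0],
)

```text
clock: 8.95
eef_pos: [0.5015, 0.2653, 0.0473]
tool_rot: [-0.078, 0.997, 0.0, -0.002]
ft_force: [-13.9, -1.4, 12.6]
grip_width: 0.0373
```

```bash
python3 - <<'E'
from h import *
plan(.5008,.264,.047,188.9)
c=optics.camera('top');save('top3',c);s=optics.camera('scene');save('scene3',s)
a=c['pixels'][150:230,120:220,::-1];cv2.imwrite('pics/t3c.png',cv2.resize(a,None,fx=6.5,fy=6.5,interpolation=2))
a=s['pixels'][110:190,250:340,::-1];cv2.imwrite('pics/s3c.png',cv2.resize(a,None,fx=7,fy=7,interpolation=2))
E
```

```text
t 8.95 pos [0.5015 0.2653 0.0473] yaw -171.02 zaxis [-4.3e-03  1.0e-04 -1.0e+00] F [-13.92  -1.38  12.6 ] g 0.0373
shift [ 0.0009 -0.0012  0.0003] turn [ 0.0007 -0.0042  0.0015]
```

View pics/t3c.png

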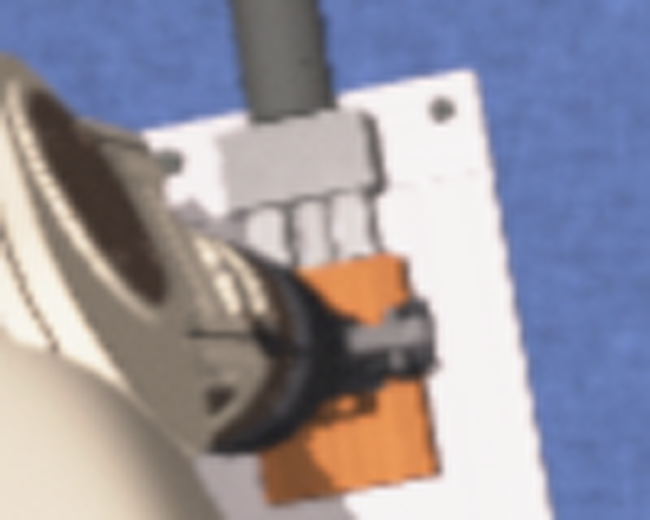

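View pics/s3c.png

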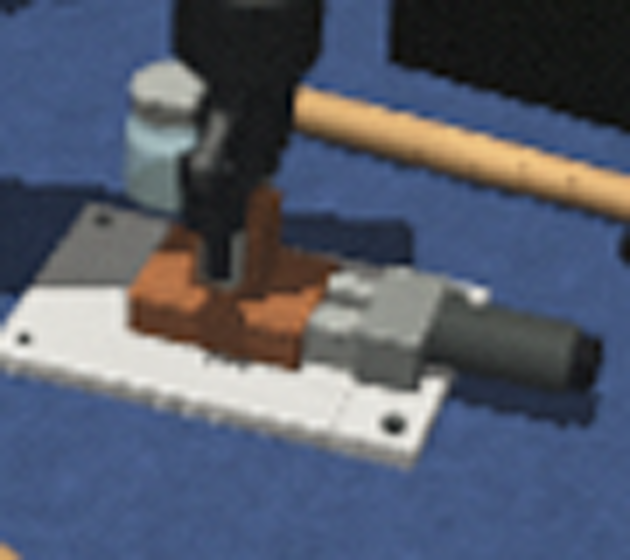

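The top view shows the pad end at the stops, or within a millimetre. The force hasn't stepped up yet, so I'll push further.

Request:
apply_moves(
  plan=[-0.001,0,0,0,-0.003,0,-0.002,0,0,0,-0.003,0,-0.0025,0,0,0,-0.003,0,-0.0025,0,0,0,-0.003,0],
)

```text
clock: 9.38
eef_pos: [0.5018, 0.2653, 0.0473]
tool_rot: [-0.079, 0.997, 0.0, -0.003]
ft_force: [-20.1, -2.7, 17.1]
grip_width: 0.0376
```

```bash
python3 - <<'E'
from h import *
plan(.5008,.264,.047,188.9)
E
```

```text
t 9.38 pos [0.5018 0.2653 0.0473] yaw -170.99 zaxis [-0.0053 -0.     -1.    ] F [-20.1   -2.71  17.12] g 0.0376
shift [ 0.0012 -0.0012  0.0003] turn [ 0.0008 -0.0052  0.0019]
```

Request:
apply_moves(
  plan=[-0.001,0,0,0,0,0,-0.002,0,0,0,0,0,-0.002,0,0,0,0,0,-0.002,0,0,0,0,0,-0.002,0,0,0,0,0,-0.002,0,0,0,0,0,-0.002,0,0,0,0,0,-0.002,0,0,0,0,0,-0.002,0,0,0,0,0,-0.002,0,0,0,0,0,-0.002,0,0,0,0,0,-0.002,0,0,0,0,0],
)

```text
clock: 10.38
eef_pos: [0.5019, 0.2653, 0.0474]
tool_rot: [-0.079, 0.997, 0.0, -0.004]
ft_force: [-24.0, -3.7, 21.6]
grip_width: 0.0373
```

```bash
python3 - <<'E'
from h import *
plan(.5008,.264,.047,188.9)
c=optics.camera('top');save('top4',c);s=optics.camera('scene');save('scene4',s)
a=c['pixels'][150:230,120:220,::-1];cv2.imwrite('pics/t4c.png',cv2.resize(a,None,fx=6.5,fy=6.5,interpolation=2))
a=s['pixels'][110:190,250:340,::-1];cv2.imwrite('pics/s4c.png',cv2.resize(a,None,fx=7,fy=7,interpolation=2))
E
```

```text
t 10.38 pos [0.5019 0.2653 0.0474] yaw -170.95 zaxis [-8.5e-03 -7.0e-04 -1.0e+00] F [-23.97  -3.67  21.56] g 0.0373
shift [ 0.0013 -0.0011  0.0004] turn [ 0.0007 -0.0085  0.0026]
```

View pics/t4c.png

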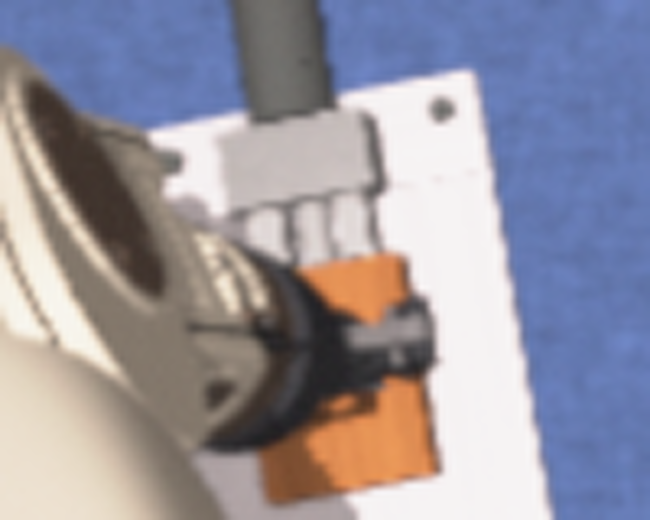

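View pics/s4c.png

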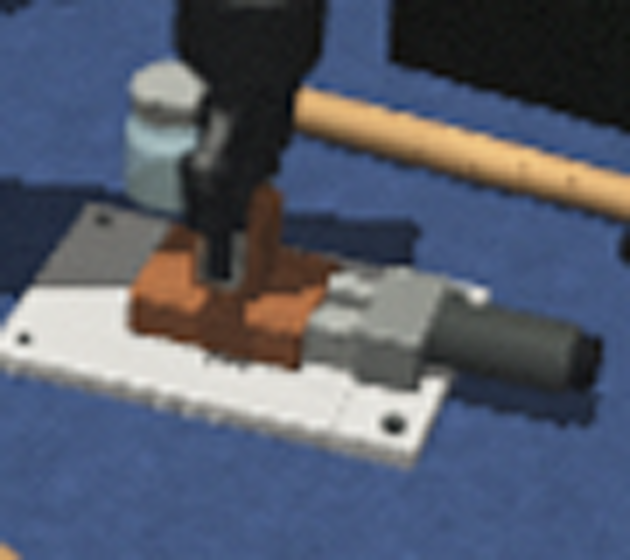

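Request:
apply_moves(
  plan=[0,0,-0.0005,0,-0.004,0,-0.0005,0,-0.001,0,-0.008,0,-0.001,0,-0.001,0,-0.01,0,-0.001,0,-0.001,0,-0.01,0,-0.001,0,-0.001,0,-0.01,0,-0.001,0,-0.001,0,-0.01,0,-0.001,0,-0.001,0,-0.01,0,-0.001,0,-0.001,0,-0.01,0,-0.001,0,-0.001,0,-0.01,0,-0.001,0,-0.001,0,-0.01,0,-0.001,0,-0.001,0,-0.01,0,-0.001,0,-0.001,0,-0.01,0],
)

```text
clock: 11.48
eef_pos: [0.5019, 0.2653, 0.0472]
tool_rot: [-0.079, 0.997, 0.0, -0.001]
ft_force: [-23.4, -2.7, 17.7]
grip_width: 0.0371
```

```bash
python3 - <<'E'
from h import *
plan(.4514,.2563,.047,188.9)
E
```

```text
t 11.48 pos [0.5019 0.2653 0.0472] yaw -170.93 zaxis [-1.1e-03  4.0e-04 -1.0e+00] F [-23.42  -2.66  17.74] g 0.0371
shift [ 0.0513 -0.0009  0.0003] turn [ 0.0006 -0.001   0.0029]
```

Request:
apply_moves(
  plan=[0.01,0,0,0,0.005,0,0.02,0,0,0,0.01,0,0.03,0,-0.001,0,0.01,0,0.04,0,-0.005,0,0.01,0,0.05,0,-0.012,0,0.01,0,0.057,0,-0.02,0,0.01,0,0.062,0,-0.028,0,0.01,0,0.062,0,-0.033,0,0.01,0,0.062,0,-0.035,0,0.01,0,0.062,0,-0.035,0,0.01,0],
)

```text
clock: 12.32
eef_pos: [0.4517, 0.2577, 0.0837]
tool_rot: [-0.078, 0.997, 0.001, 0.006]
ft_force: [1.0, -0.0, -2.6]
grip_width: 0.0373
```

```bash
python3 - <<'E'
from h import *
plan(.4514,.2563,.08,98.9)
E
```

```text
t 12.32 pos [0.4517 0.2577 0.0837] yaw -171.11 zaxis [ 0.012   0.0033 -0.9999] F [ 1.01 -0.03 -2.6 ] g 0.0373
shift [ 0.0005 -0.0014  0.0036] turn [0.0108 0.0086 1.5706]
```

Request:
apply_moves(
  plan=[0,-0.001,0,0.0108,0.0086,1.571,0,-0.001,0,0.0108,0.0086,1.571,0,-0.001,0,0.0108,0.0086,1.571,0,-0.001,0,0.0108,0.0086,1.571,0,-0.001,0,0.0108,0.0086,1.571,0,-0.001,0,0.0108,0.0086,1.571,0,-0.001,0,0.0108,0.0086,1.571,0,-0.001,0,0.0108,0.0086,1.571,0,-0.001,0,0.0108,0.0086,1.571,0,-0.001,0,0.0108,0.0086,1.571,0,-0.001,0,0.0108,0.0086,1.571,0,-0.001,0,0.0108,0.0086,1.571],
)

```text
clock: 13.32
eef_pos: [0.451, 0.2561, 0.082]
tool_rot: [0.625, 0.78, -0.001, -0.0]
ft_force: [-0.8, -0.2, -2.3]
grip_width: 0.0375
```

```bash
python3 - <<'E'
from h import *
plan(.4614,.258,.05,98.9)
E
```

```text
t 13.32 pos [0.451  0.2561 0.082 ] yaw 102.58 zaxis [-0.0024 -0.0019 -1.    ] F [-0.81 -0.19 -2.29] g 0.0375
shift [-0.0004  0.0107  0.032 ] turn [-0.0027  0.0014  0.0642]
```

Request:
apply_moves(
  plan=[0,0.005,0.005,-0.0025,0.001,0.064,0,0.01,0.015,-0.0025,0.001,0.064,0,0.0105,0.024,-0.0025,0.001,0.064,0,0.0105,0.029,-0.0025,0.001,0.064,0,0.0105,0.032,-0.0025,0.001,0.064,0,0.0105,0.033,-0.0025,0.001,0.064,0,0.0105,0.033,-0.0025,0.001,0.064],
)

```text
clock: 13.9
eef_pos: [0.4602, 0.2582, 0.0488]
tool_rot: [0.647, 0.762, -0.001, -0.0]
ft_force: [-0.6, 0.1, -1.6]
grip_width: 0.0375
```

```bash
python3 - <<'E'
from h import *
plan(.4614,.258,.047,98.9)
c=optics.camera('top');save('top5',c);s=optics.camera('scene');save('scene5',s)
a=c['pixels'][150:250,120:220,::-1];cv2.imwrite('pics/t5c.png',cv2.resize(a,None,fx=5.8,fy=5.8,interpolation=2))
a=s['pixels'][110:190,250:340,::-1];cv2.imwrite('pics/s5c.png',cv2.resize(a,None,fx=7,fy=7,interpolation=2))
E
```

```text
t 13.9 pos [0.4602 0.2582 0.0488] yaw 99.32 zaxis [-0.0012 -0.001  -1.    ] F [-0.6   0.09 -1.63] g 0.0375
shift [-0.0004  0.0011  0.0018] turn [-0.0013  0.0008  0.0073]
```

View pics/t5c.png

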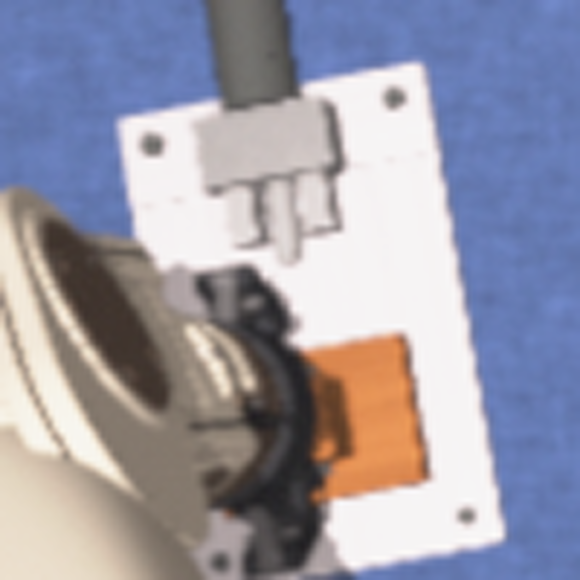

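View pics/s5c.png

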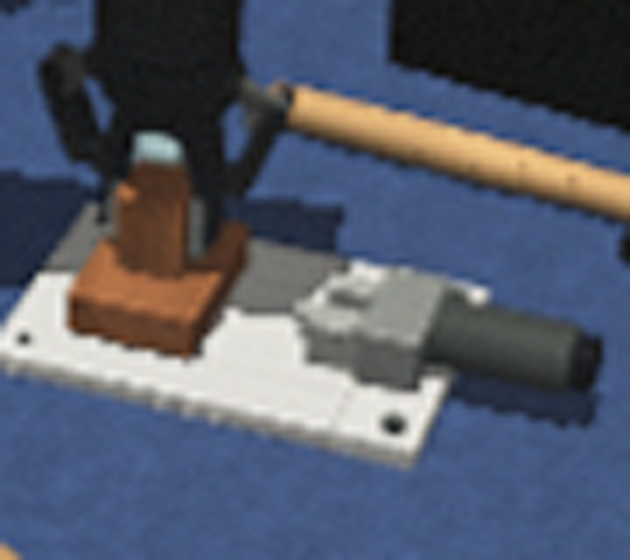

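Request:
apply_moves(
  plan=[0,0.004,0.0005,0,0,0.005,0,0.008,0.001,0,0,0.005,0,0.012,0.0015,0,0,0.005,0,0.016,0.0015,0,0,0.005,0,0.02,0.0015,0,0,0.005,0,0.024,0.0015,0,0,0.005,0,0.028,0.0015,0,0,0.005,0,0.032,0.0015,0,0,0.005,0,0.036,0.0015,0,0,0.005,0,0.039,0.0015,0,0,0.005,0,0.041,0.0015,0,0,0.005,0,0.041,0.0015,0,0,0.005],
)

```text
clock: 15.0
eef_pos: [0.5016, 0.2651, 0.0478]
tool_rot: [0.649, 0.76, -0.0, 0.0]
ft_force: [-1.1, 0.9, -1.9]
grip_width: 0.0371
```

```bash
python3 - <<'E'
from h import *
plan(.5138,.2671,.047,99.0)
E
```

```text
t 15.0 pos [0.5016 0.2651 0.0478] yaw 98.99 zaxis [ 2.e-04 -2.e-04 -1.e+00] F [-1.05  0.85 -1.85] g 0.0371
shift [0.     0.0123 0.0008] turn [ 0.0001  0.0002 -0.0001]
```

Request:
apply_moves(
  plan=[0,0.003,0.0005,0,0,0,0,0.006,0.001,0,0,0,0,0.009,0.001,0,0,0,0,0.012,0.001,0,0,0,0,0.015,0.001,0,0,0,0,0.0175,0.001,0,0,0,0,0.0175,0.001,0,0,0,0,0.0175,0.001,0,0,0],
)

```text
clock: 15.67
eef_pos: [0.5138, 0.267, 0.0474]
tool_rot: [0.649, 0.761, -0.003, -0.003]
ft_force: [-13.1, -2.5, 10.3]
grip_width: 0.0374
```

```bash
python3 - <<'E'
from h import *
plan(.5138,.2671,.047,99.0)
E
```

```text
t 15.67 pos [0.5138 0.267  0.0474] yaw 99.06 zaxis [-0.0086 -0.0017 -1.    ] F [-13.13  -2.49  10.26] g 0.0374
shift [ 0.0001 -0.      0.0004] turn [-0.0088  0.0003  0.0011]
```

Request:
apply_moves(
  plan=[0,0.002,0,-0.004,0,0,0,0.004,0,-0.008,0,0,0,0.005,0,-0.012,0,0,0,0.006,0,-0.012,0,0,0,0.006,0,-0.012,0,0,0,0.006,0,-0.012,0,0],
)

```text
clock: 16.17
eef_pos: [0.5142, 0.267, 0.0473]
tool_rot: [0.649, 0.761, -0.003, -0.002]
ft_force: [-25.5, -4.2, 22.4]
grip_width: 0.0374
```

```bash
python3 - <<'E'
from h import *
plan(.5138,.2671,.047,99.0)
c=optics.camera('top');save('top6',c);s=optics.camera('scene');save('scene6',s)
a=c['pixels'][150:250,120:220,::-1];cv2.imwrite('pics/t6c.png',cv2.resize(a,None,fx=5.8,fy=5.8,interpolation=2))
a=s['pixels'][110:190,250:340,::-1];cv2.imwrite('pics/s6c.png',cv2.resize(a,None,fx=7,fy=7,interpolation=2))
E
```

```text
t 16.17 pos [0.5142 0.267  0.0473] yaw 99.14 zaxis [-0.0069 -0.0016 -1.    ] F [-25.5   -4.19  22.36] g 0.0374
shift [ 0.0002 -0.0004  0.0003] turn [-0.0071  0.0005  0.0024]
```

View pics/t6c.png

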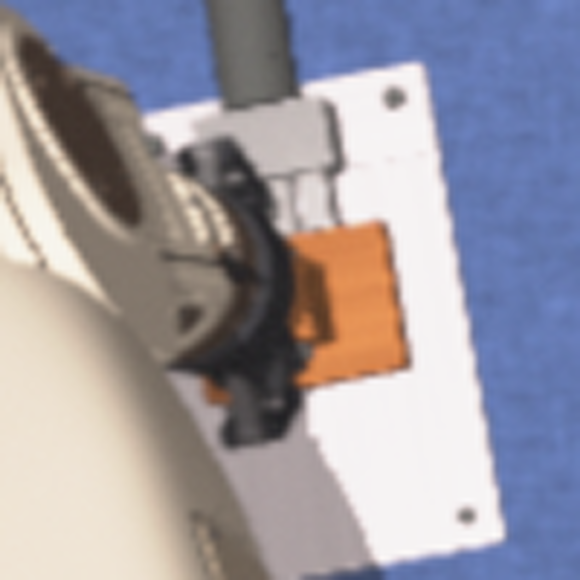

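View pics/s6c.png

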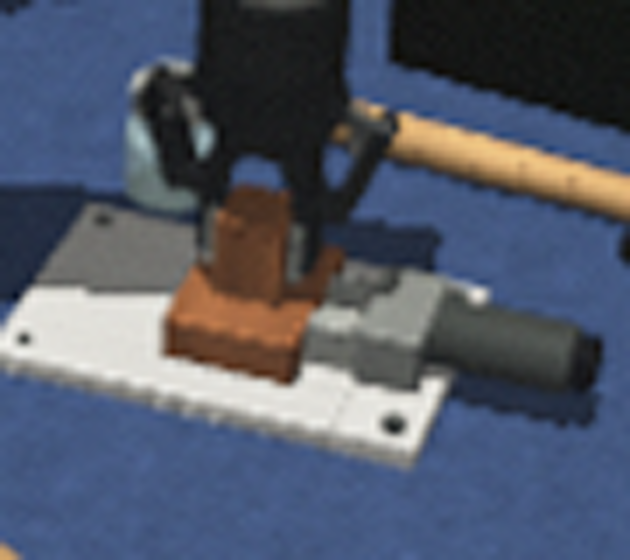

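Request:
apply_moves(
  plan=[0,0,0,-0.003,0,0,0,0,0,-0.005,0,0,0,0,0,-0.005,0,0,0,0,0,-0.005,0,0,0,0,0,-0.005,0,0,0,0,0,-0.005,0,0,0,0,0,-0.005,0,0,0,0,0,-0.005,0,0],
)

```text
clock: 16.93
eef_pos: [0.5142, 0.267, 0.0472]
tool_rot: [0.648, 0.761, -0.001, -0.001]
ft_force: [-23.8, -4.2, 21.3]
grip_width: 0.0374
```

```bash
python3 - <<'E'
from h import *
plan(.5138,.2671,.047,99.0)
print(bot.job_done())
plan(.5138,.2671,.047,99.0)
E
```

```text
t 16.93 pos [0.5142 0.267  0.0472] yaw 99.15 zaxis [-2.1e-03 -8.0e-04 -1.0e+00] F [-23.81  -4.15  21.35] g 0.0374
shift [ 0.0002 -0.0004  0.0002] turn [-0.0022  0.0005  0.0026]
the job is handed in; nothing more can be done
None
the job is handed in; nothing more can be done
```

I pressed the brown sofa foot home on the stops twice, first by a short end of the pad and then, after a quarter turn, by a long side. The job is handed in at 16.9 s with the foot still gripped and held against the spring. No verdict is reported.

- **Short end:** held about 2 s with roughly 24 N on the wrist. The tool moved only about 0.1 mm for the last 2 mm of commanded push, so the foot was on the stops.
- **Turn:** I backed it off about 50 mm, lifted it 36 mm, turned it 90° and set it down again before the second press.
- **Long side (final state):** it stopped 12 mm further along than the first press, which matches the pad's shape. The last reading was about 24 N of push, 21 N upward force from the bed, yaw 99.15° against my estimate of about 99° for square, tool tilt 0.002 rad and a grip opening of 37.4 mm.
- **Not measured directly:** plunger travel, stop force and the foot's own tilt in the grip. I inferred the first two from position and wrist force. The top and scene pictures showed the pad square, flat and against the stops.
- **Bystanders:** none was touched or seen to move in the pictures I viewed. I made no separate end measurement of their positions.

No check failed. My two estimates of the jig's centre line disagreed by about 2 mm, well inside the 15 mm allowed.

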